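# Seat the lugged lid on the large wax pot

### The job

The lid of the large wax pot (the one with the bar-shaped grip) is sitting high, its two lugs standing on the pot's collar. Turn it where it is, without taking it off the pot, until both lugs drop into the two notches in the collar and the lid lies flat, fully home; then let go. Leave the closed lid of the small pot alone.

Things in the scene. Friction and masses are not known exactly. Their poses are not given: they have to be found in the camera images.
- lid_grip (a point): Centre of the black grip of the large pot's lid: a bar 76 mm long (its x), 16 wide (y), 18 high, on two legs; z up. It lies 25 mm above the lid plate's upper face and 29 above lid. At the start (lugs standing on the collar) it is 39 mm above pot_rim; 29 when home. The lid, about 0.35 kg, is loose, turned 40 to 90 degrees from the notches either way, and fits either way round.
- lid: The large pot's lid, aluminium; origin at the centre of the underside of its round plate (120 mm diameter, 4 thick). Below hangs a plug, 100 mm diameter, 18 deep, with 6 mm play in the pot. Two lugs at +x and -x, in line with the grip, are 26 mm wide, reach 74 mm from the centre and 10 mm below the plate's underside.
- pot_rim (a point): Large wax pot, fixed: centre of its mouth at the top of the dark steel collar, 115 mm above the table. Collar: ring, inner/outer diameter 112/144 mm. Its two notches at this frame's +x and -x are 49 degrees wide, 14 mm deep: the lugs drop in when the lid's x is within about 10 degrees of this x, either way round. Black side handles at +y and -y, 26 mm below, reach 97 mm out. z up.
- small_knob (a point): Black round knob (30 mm diameter) of the lid of the small wax pot, a second fixed pot (96 mm diameter, 95 mm high, no collar); this point is on the knob's axis, 24 mm above that pot's rim. That lid is loose, already shut, and is to be left alone.
Mind the look-alikes: they are no part of the job. What is shaped like the lid but orange or purple is not meant.

How it is judged:
By the outcome, as a careful person would: the job done as asked, in the order asked, and still so for the second after the job is handed in, with the robot touching nothing.
It also fails if it takes over 35 s, if anything falls off the work surface, if the arm or the gripper's body presses on something with over 40 N, if the wrist force passes 120 N, or if a joint passes its speed limit or range.

### The arm

A 7-joint arm with a two-finger parallel gripper is mounted at the origin on the work surface. World frame = base frame: x ahead of the robot, y to its left, z up, the work surface at z = 0. Lengths are in m, angles in degrees, forces in N, time in s.
With the tool pointing down it reaches from about 0.35 to 0.775 m from the base axis. Payload 3.1 kg.
Tool frame: the origin (TCP) lies on the centre line of the jaws, within the pads' length; the fingertips stand 17 mm ahead of it and the grasp point (between the pads) lies 2 mm behind it (robot.tip_reach is the distance from the TCP to the fingertips, in m); z points along the fingers, y is the direction in which the jaws open and shut (so a half turn about z gives the same grasp; the last joint's range is limited). The gripper opens to 85 mm and grips with 20 to 120 N. Pads are 22 mm wide; open, the fingers measure 114 mm over their backs; the gripper's body (76 mm by 85 mm) begins 54 mm behind the grasp point. The pads swing forward as they close: fully open they stand 13 mm farther back than shut.
Start: joints at [-68.967, 17.813, 0.802, 86.603, -0.252, 75.585, -1.558], TCP at [0.219, 0.505, 0.215] pointing down, gripper open.
Joint ranges: [-154.91, 154.91], [-16.99, 109.72], [-72.82, 74.43], [7.12, 147.25], [-82.49, 262.49], [11.32, 116.49], [-174.64, 174.64]. Speed limits (degrees/s): [159.86, 159.86, 180, 180, 180, 180, 180].

### API

Orientations are given as [roll, pitch, yaw] about the fixed x, y, z axes, in that order (R = Rz(yaw) Ry(pitch) Rx(roll)).
In Python, from station import robot, fingers, vision, workorder, recognise gives the robot as it stands. Calls block until the motion is done:
- robot.move_to(position, orientation): joint-space move of the TCP to a pose.
- robot.line_to(position, orientation=None, velocity=0.15, f_stop=None): straight line of the TCP; orientation=None keeps the orientation; velocity is the mean speed in m/s. With f_stop (N) it stops when the force on the tool has changed by that much, and returns True; else False.
- robot.move_j(angles): joint-space move.
- fingers.gripper_to(opening, force=None): opening from 0.0 (shut) to 1.0 (fully open); force is the grip in N (None keeps the last); returns when the fingers have stopped.
- robot.pause(seconds).
- robot.inverse_kinematics(position, orientation): joint angles nearest the present ones, or None.
- vision.grab_frame(name): name is "scene" or "side" or "wrist"; returns the picture (480x640x3 uint8, red, green, blue); there is no depth.
- vision.calibration(name): a dict with "mtx" (3x3 intrinsics, pixels), "extrinsics" (4x4, takes a point from world to camera coordinates); the wrist camera has in their place "T_tool_cam" (4x4, takes a point from camera to tool coordinates, whose origin is the TCP and whose axes are the flange's). Camera axes: x right, y up, looking along -z (the intrinsics and any distortion apply to the point x, -y, -z); pixel columns grow to the right and rows downward; lengths in m; the calibration is good to about 2 mm. A picture is of the moment at which its call begins: read the wrist's pose just before it. calibration takes no time and is no camera call.
A pose or a line that the arm cannot do raises robot.PlanningError and nothing moves.
- workorder.close_job(): hands the job in, once; it reports no verdict.
Trained networks look in the newest picture that a camera, given by its name, has taken for a name from the list of things; names that differ only in an ending like _2 or _b are one class to them, and where a whole thing is asked for, a point or a joint stands for the part that bears it (a point fixed in the world has none). Each returns a list of dicts, best first, with "p" (0 to 1); they miss things now and then, are a little off and sometimes report something else, mostly with a low value. They report only what shows in the picture. A call takes as long as a camera call. They do not tell look-alikes from the thing itself.
- recognise(label, camera): "rect" ([centre column, centre row, width, height] in pixels, round what is visible of it).
Readings, each from a call of its own:
- robot.current_time_s(): time.
- robot.current_joint_positions(): joint angles.
- robot.current_dq(): joint speeds.
- robot.current_joint_torque(): joint torques, N m.
- robot.current_tool_pos(): TCP position.
- robot.current_eef_rot(): TCP orientation.
- robot.current_contact_force(): force on the tool from outside, world axes, zero at the start.
- robot.current_torque(): the same for the moment, N m.
- robot.current_finger_gap(): opening from 0.0 (shut) to 1.0 (fully open).
Only numpy, scipy, OpenCV 4.12 (cv2) and the standard library are available. Lean on these libraries where they do the work, as an engineer would, in place of code of your own. Each camera call takes 0.05 s, during which the arm holds its last target.

## Working session

There is one attempt and no reset: what is moved stays moved. The work goes in short steps, each a Python script; the robot and the scene stay as the last script left them, time stands still between calls to the robot, and variables do not carry over. Pictures are saved under pics/ and viewed, and the job is handed in when it is done.

```bash
ls; mkdir -p pics; python3 - <<'E'
from station import robot, fingers, vision, recognise
import cv2,numpy as np
np.set_printoptions(precision=4,suppress=True)
for c in ["scene","side"]:
    im=vision.grab_frame(c); cv2.imwrite(f"pics/{c}0.png",im[:,:,::-1])
    for l in ["lid_grip","lid","pot_rim","small_knob"]:
        try: print(c,l,[(round(d["p"],2),np.round(d["rect"])) for d in recognise(l,c)])
        except Exception as e: print(c,l,repr(e))
    k=vision.calibration(c); print(k)
print(vision.calibration("wrist"),robot.current_time_s(),robot.current_tool_pos(),robot.current_eef_rot())
E
```

```text
pics
scene lid_grip [(0.9, array([410., 301.,  94.,  57.])), (0.89, array([442., 221.,  63.,  32.])), (0.77, array([378., 263.,  72.,  35.]))]
scene lid [(0.9, array([410., 298.,  92.,  59.])), (0.79, array([442., 222.,  66.,  38.])), (0.65, array([381., 265.,  71.,  34.]))]
scene pot_rim [(0.96, array([406., 335., 117., 101.]))]
scene small_knob [(0.61, array([168., 296.,  60.,  44.]))]
{'mtx': array([[446.6853,   0.    , 318.7577],
       [  0.    , 446.6853, 242.9396],
       [  0.    ,   0.    ,   1.    ]]), 'extrinsics': array([[ 0.0883,  0.9961,  0.0072, -0.0876],
       [-0.6266,  0.0499,  0.7777,  0.1702],
       [ 0.7743, -0.0732,  0.6286, -1.2534],
       [ 0.    ,  0.    ,  0.    ,  1.    ]])}
side lid_grip [(0.86, array([205., 194.,  49.,  45.])), (0.83, array([373., 171.,  51.,  48.])), (0.55, array([279., 231.,  52.,  51.]))]
side lid [(0.86, array([369., 173.,  56.,  50.])), (0.75, array([283., 230.,  51.,  52.])), (0.64, array([205., 194.,  49.,  38.]))]
side pot_rim [(0.59, array([366., 205.,  70.,  69.]))]
side small_knob [(0.61, array([413., 332.,  62.,  48.]))]
{'mtx': array([[528.4653,   0.    , 321.879 ],
       [  0.    , 528.4653, 234.8962],
       [  0.    ,   0.    ,   1.    ]]), 'extrinsics': array([[ 0.9604, -0.2777, -0.0223, -0.4051],
       [ 0.2025,  0.6409,  0.7405, -0.1928],
       [-0.1914, -0.7157,  0.6717, -1.007 ],
       [ 0.    ,  0.    ,  0.    ,  1.    ]])}
{'mtx': array([[396.5557,   0.    , 321.513 ],
       [  0.    , 396.5557, 233.5512],
       [  0.    ,   0.    ,   1.    ]]), 'T_tool_cam': array([[ 0.0011,  0.9443,  0.329 ,  0.0849],
       [ 1.    , -0.0012, -0.0001,  0.0002],
       [ 0.0003,  0.329 , -0.9443, -0.1596],
       [ 0.    ,  0.    ,  0.    ,  1.    ]])} 0.5 [0.2186 0.5047 0.2149] [-179.9961    0.0026  156.5783]
```

View pics/scene0.png

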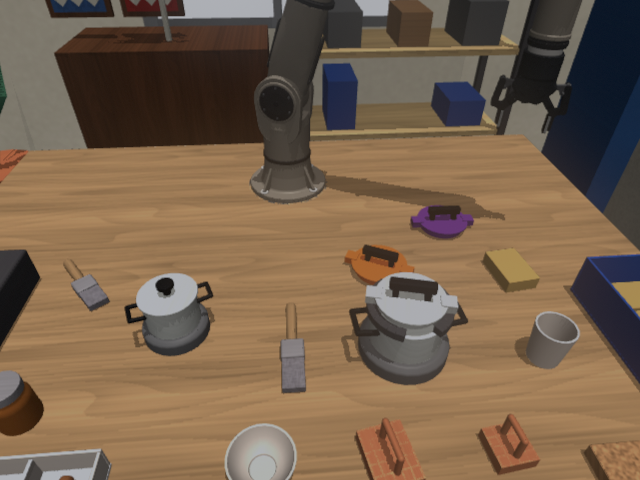

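View pics/side0.png

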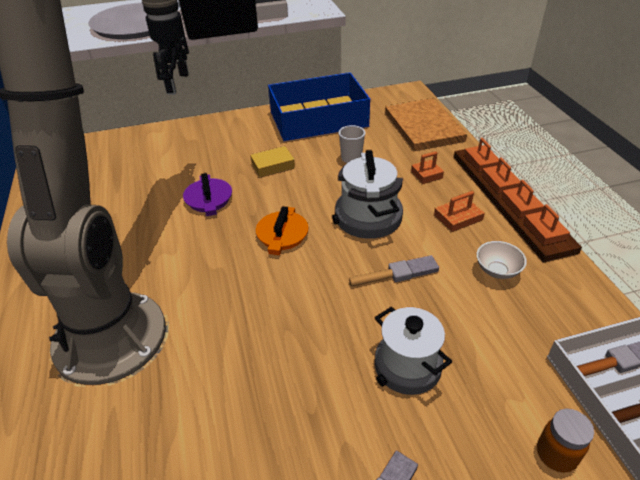

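```bash
python3 - <<'E'
import cv2
a=cv2.imread("pics/scene0.png");b=cv2.imread("pics/side0.png")
cv2.imwrite("pics/cropA.png",cv2.resize(a[200:410,330:500],None,fx=3.5,fy=2.8,interpolation=3)[:600]) if 0 else cv2.imwrite("pics/cropA.png",cv2.resize(a[240:390,330:490],None,fx=4,fy=4,interpolation=2))
cv2.imwrite("pics/cropB.png",cv2.resize(b[130:280,300:460],None,fx=4,fy=4,interpolation=2))
E
```

```text
(no output)
```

View pics/cropA.png

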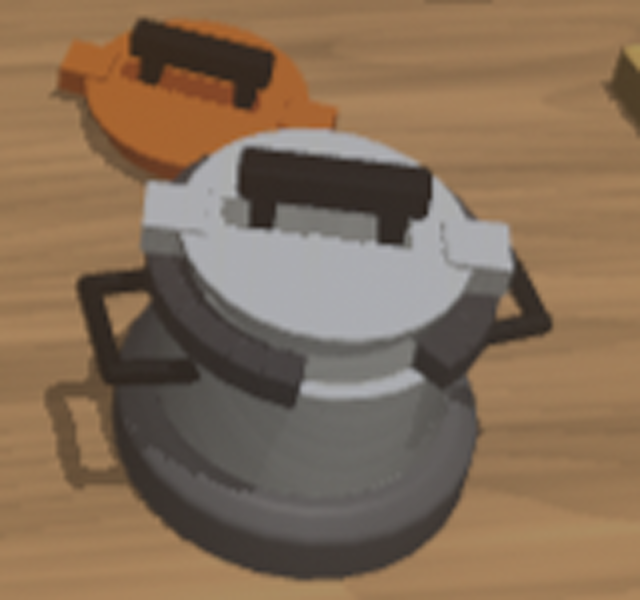

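View pics/cropB.png

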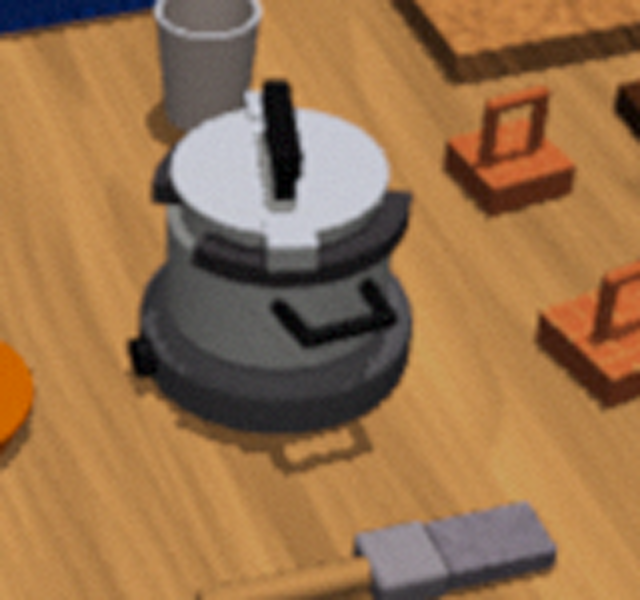

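```bash
cat > h.py <<'E'
import numpy as np, cv2
from scipy.spatial.transform import Rotation as R
from scipy.optimize import least_squares
from station import robot, fingers, vision, recognise, workorder
np.set_printoptions(precision=4,suppress=True)
F=np.diag([1,-1,-1.])
def proj(c,P,pose=None):
    k=vision.calibration(c)
    P=np.atleast_2d(np.asarray(P,float))
    if c=="wrist":
        T=np.eye(4);T[:3,:3]=R.from_euler('xyz',pose[1],degrees=True).as_matrix();T[:3,3]=pose[0]
        E=np.linalg.inv(T@k["T_tool_cam"])
    else:E=k["extrinsics"]
    q=(P@E[:3,:3].T+E[:3,3])@F
    q=q@k["mtx"].T
    return q[:,:2]/q[:,2:]
def onplane(c,uv,z,pose=None):
    return least_squares(lambda p:(proj(c,[p[0],p[1],z],pose)-uv).ravel(),[0.6,0.1]).x
E
python3 - <<'E'
from h import *
r=least_squares(lambda p:np.r_[(proj("scene",p)-[414,285]).ravel(),(proj("side",p)-[370,165]).ravel()],[.6,.1,.15])
print(r.x,r.fun)
for z,uv in [(.154,(330+240/4,240+172/4)),(.154,(330+432/4,240+195/4)),(.115,(330+305/4,240+357/4)),(.115,(330+415/4,240+345/4))]:
    print(onplane("scene",uv,z))
for uv in [(300+277/4,130+105/4),(300+285/4,130+180/4)]: print(onplane("side",uv,.154))
E
```

```text
[0.5851 0.1871 0.1503] [-1.1566  1.5172 -1.503  -2.0972]
[0.5779 0.1509]
[0.597  0.2243]
[0.6423 0.167 ]
[0.6399 0.2115]
[0.5935 0.2057]
[0.5735 0.1384]
```

```bash
python3 - <<'E'
from h import *
for y in [75,-105,2,-178,0,180]:
    for z in (.154,.26): print(y,z,robot.inverse_kinematics([.585,.188,z],[180,0,y]))
E
```

```text
75 0.154 [-38.6872  29.3533  29.2301  82.1335 -14.5545  72.2745 -23.1677]
75 0.26 [-38.2817  26.339   30.0049  71.4153 -12.8595  85.4939 -24.8919]
-105 0.154 [-20.7704  27.4469   2.0289  81.3231  -0.9874  71.2473 146.3477]
-105 0.26 [-22.2953  24.6843   4.502   70.6583  -1.8865  84.7274 146.9701]
2 0.154 [-42.7405  30.5362  35.8105  82.3061 -18.1153  72.9616 -93.4068]
2 0.26 [-42.2854  27.4118  36.8656  71.5944 -16.0732  86.0323 -95.4921]
-178 0.154 [-29.0141  27.7664  14.3308  81.703   -6.9883  71.4     77.9626]
-178 0.26 [-29.5337  25.0046  15.8358  71.0074  -6.6503  84.8613  77.481 ]
0 0.154 [-42.872   30.5812  36.0291  82.3116 -18.2367  72.9883 -95.3128]
0 0.26 [-42.5068  27.4821  37.2556  71.6041 -16.2615  86.0684 -97.3517]
180 0.154 [-29.1872  27.7824  14.5914  81.7109  -7.1167  71.4084  76.0619]
180 0.26 [-29.6811  25.0178  16.0688  71.0144  -6.7494  84.8672  75.5545]
```

Candidates: orange lid (380,263), purple lid (442,220), and the grey lid with a bar grip on the large pot (413,288). The small pot has a round knob (165,285). I choose the grey one and will check it from above.

```bash
python3 - <<'E'
from h import *
robot.move_to([.585,.188,.27],[180,0,75])
pose=(robot.current_tool_pos(),robot.current_eef_rot())
im=vision.grab_frame("wrist"); cv2.imwrite("pics/w1.png",im[:,:,::-1])
print(pose,robot.current_time_s())
for l in ["lid_grip","lid","pot_rim"]: print(l,[(round(d["p"],2),np.round(d["rect"])) for d in recognise(l,"wrist")])
E
```

```text
(array([0.584 , 0.1906, 0.2696]), array([-179.908 ,   -0.0611,   75.2366])) 2.325
lid_grip [(0.63, array([142., 231., 110., 130.]))]
lid [(0.78, array([329., 208., 154., 183.])), (0.59, array([142., 232., 115., 130.]))]
pot_rim [(0.79, array([328., 190., 174., 216.]))]
```

View pics/w1.png

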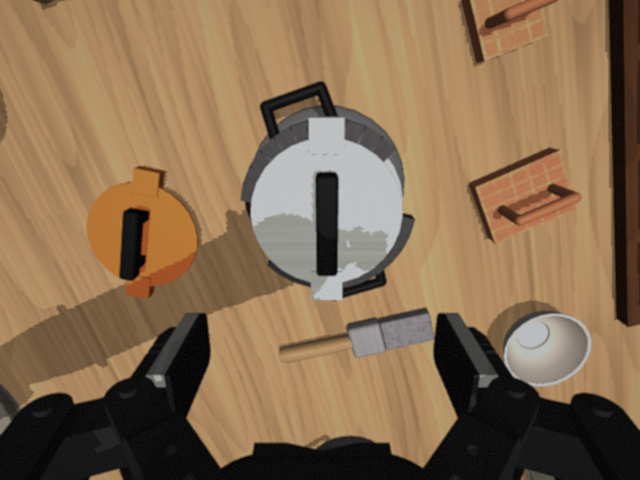

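```bash
python3 - <<'E'
from h import *
pose=([0.584,0.1906,0.2696],[-179.908,-0.0611,75.2366])
im=cv2.imread("pics/w1.png"); 
g=cv2.cvtColor(im,cv2.COLOR_BGR2GRAY)
m=((g<50)*255).astype('uint8'); n,l,s,c=cv2.connectedComponentsWithStats(m)
i=l[225,327]; print(s[i],c[i])
pts=np.argwhere(l==i)[:,::-1].astype(np.float32); print(cv2.minAreaRect(pts))
W=lambda uv,z:onplane("wrist",uv,z,pose)
x,y,w,h=s[i][:4]
a=W((x+w/2,y),.163);b=W((x+w/2,y+h),.163);print(a,b,(a+b)/2,np.linalg.norm(a-b),np.degrees(np.arctan2(*(a-b)[::-1])))
# handles outer bars at z .089
for uv in [(262,103),(322,84),(384,282)]: print(W(uv,.089))
for uv in [(412,217),(403,205),(244,200),(268,262)]: print(W(uv,.115))
cv2.imwrite("pics/w1c.png",cv2.resize(im[70:310,220:430],None,fx=2.5,fy=2.5,interpolation=2))
# project expected pot frame for a given center
C=np.array([.585,.188])
E
```

```text
[ 316  173   22  102 2063] [326.4144 222.8614]
((326.5, 223.5), (101.0, 21.0), 90.0)
[0.5967 0.2242] [0.5778 0.1509] [0.5873 0.1875] 0.07564641757678886 75.56108147589443
[0.5571 0.2797]
[0.6081 0.2813]
[0.6205 0.0963]
[0.6539 0.1622]
[0.6486 0.1742]
[0.524  0.2112]
[0.5267 0.1537]
```

View pics/w1c.png

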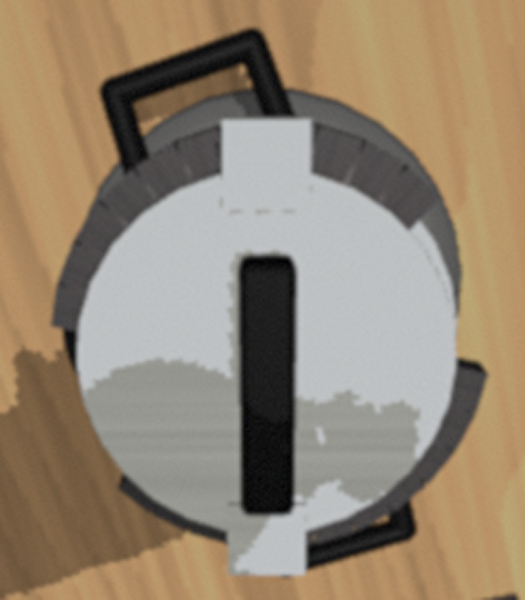

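```bash
python3 - <<'E'
from h import *
st=lambda s:print(s,robot.current_time_s(),robot.current_tool_pos(),robot.current_eef_rot(),robot.current_contact_force(),robot.current_finger_gap())
st("now")
fingers.gripper_to(0.6,force=40)
robot.line_to([.5873,.1875,.20],[180,0,75.5]); st("above")
print(robot.line_to([.5873,.1875,.155],velocity=.06,f_stop=8)); st("down")
fingers.gripper_to(0.0,force=40); st("grip")
im=vision.grab_frame("wrist"); cv2.imwrite("pics/w2.png",im[:,:,::-1])
E
```

```text
now 2.475 [0.5845 0.1894 0.2698] [-179.966    -0.022    75.1365] [-0.5336  0.3887 -0.761 ] 0.9963804654545868
above 3.525 [0.5878 0.1875 0.2007] [179.943   -0.0282  75.4969] [ 0.4394 -0.5116 -0.0012] 0.5989393823957468
False
down 4.425 [0.5876 0.1875 0.1554] [179.9584  -0.0179  75.499 ] [0.4817 0.5227 0.2427] 0.6016378245698454
grip 4.9583 [0.5873 0.1875 0.155 ] [179.999   -0.0005  75.499 ] [-0.6087 -0.5184  1.1642] -0.0013486125824425767
```

View pics/w2.png

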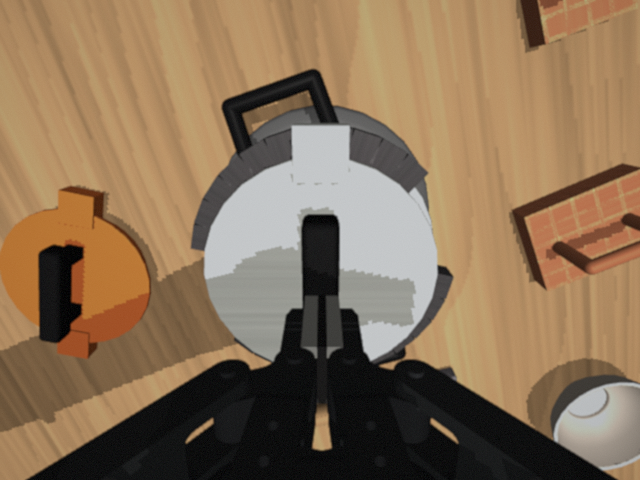

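```bash
python3 - <<'E'
from h import *
pose=(robot.current_tool_pos(),robot.current_eef_rot())
T=R.from_euler('xyz',pose[1],degrees=True)
for o in [(0,0,.017),(.011,0,.017),(-.011,0,.017),(.011,0,-.008),(.038,.008,-.008),(-.038,.008,-.008),(.038,-.008,-.008),(.074,.013,.022)]: print(o,proj("wrist",T.apply(o)+pose[0],pose))
im=cv2.imread("pics/w2.png"); cv2.imwrite("pics/w2c.png",cv2.resize(im[200:350,240:400],None,fx=4,fy=4,interpolation=2))
for c in("side","scene"):
    im=vision.grab_frame(c); 
    y,x=(120,300) if c=="side" else (220,330)
    cv2.imwrite(f"pics/{c}1.png",cv2.resize(im[y:y+150,x:x+160,::-1],None,fx=4,fy=4,interpolation=2))
print(robot.current_finger_gap(),robot.tip_reach)
E
```

```text
(0, 0, 0.017) [[321.0993 278.7606]]
(0.011, 0, 0.017) [[321.1171 258.0707]]
(-0.011, 0, 0.017) [[321.0822 298.6955]]
(0.011, 0, -0.008) [[321.0741 280.9954]]
(0.038, 0.008, -0.008) [[341.1167 219.9577]]
(-0.038, 0.008, -0.008) [[338.2634 376.7302]]
(0.038, -0.008, -0.008) [[301.1326 219.9174]]
(0.074, 0.013, 0.022) [[350.6677 121.9414]]
-0.002745415125797826 0.017
```

View pics/w2c.png

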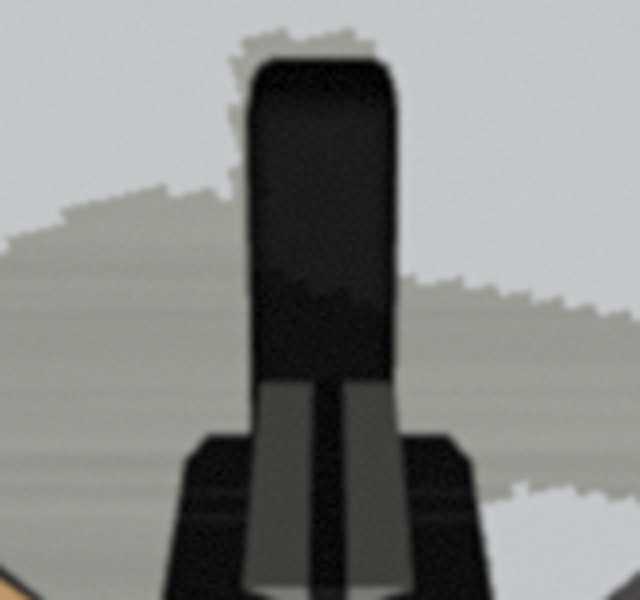

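View pics/side1.png

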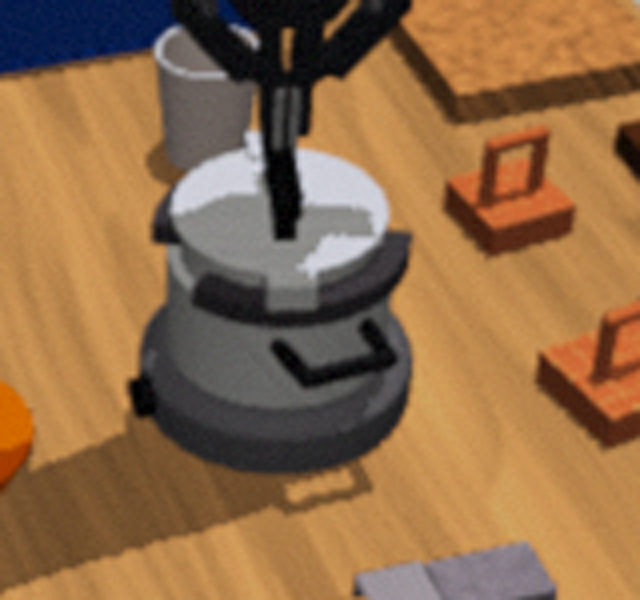

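View pics/scene1.png

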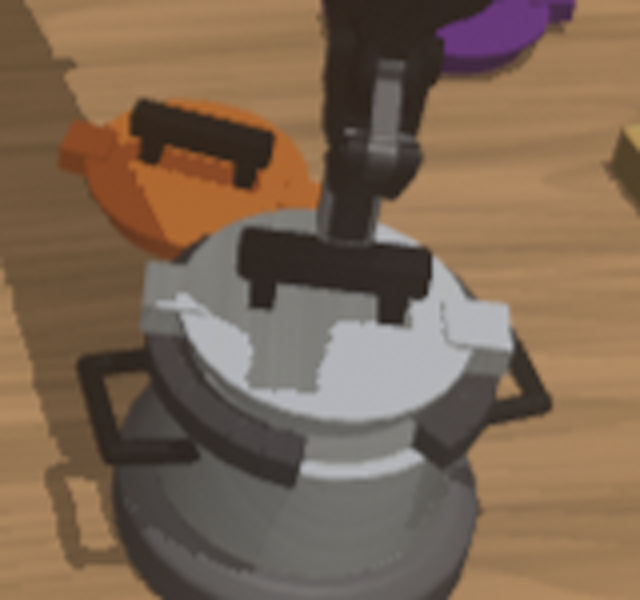

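```bash
python3 - <<'E'
from h import *
# tip bottom centre guess: side crop (288,150), scene crop (348,240)
A=(300+286/4,120+150/4);B=(330+348/4,220+240/4)
r=least_squares(lambda p:np.r_[(proj("scene",p)-B).ravel(),(proj("side",p)-A).ravel()],[.6,.1,.15]);print(r.x,r.fun)
for z in(.138,.165,.175): print(z,proj("scene",[.5873,.1875,z]),proj("side",[.5873,.1875,z]),A,B)
print(robot.current_tool_pos(),robot.current_joint_positions(),robot.current_contact_force(),robot.current_joint_torque())
E
```

```text
[0.5895 0.189  0.1663] [-0.8561  1.1385 -1.1194 -1.5947]
0.138 [[412.3694 292.8683]] [[369.1498 167.2944]] (371.5, 157.5) (417.0, 280.0)
0.165 [[414.734  280.8288]] [[369.6216 156.976 ]] (371.5, 157.5) (417.0, 280.0)
0.175 [[415.6388 276.2221]] [[369.8002 153.0708]] (371.5, 157.5) (417.0, 280.0)
[0.5873 0.1875 0.155 ] [-38.215   29.4901  28.7982  81.6717 -14.3955  72.4995 -22.7249] [-0.5962 -0.5885  0.408 ] [  0.0005 -43.6083   5.657  -22.0218   0.0119   0.0022   0.    ]
```

```bash
python3 - <<'E'
from h import *
st=lambda s:print(s,robot.current_time_s(),robot.current_tool_pos(),robot.current_contact_force(),robot.current_finger_gap())
print(robot.line_to([.5873,.1875,.140],velocity=.02,f_stop=5)); st("touch")
robot.line_to([.5873,.1875,.160],velocity=.05); st("up")
E
```

```text
True
touch 5.6083 [0.5875 0.1874 0.1468] [-0.1364 -0.3912  3.1245] -0.002765832205500554
up 6.0417 [0.5874 0.1875 0.1602] [-0.5477  0.6885 -0.2172] 0.00041909264543075727
```

Touching the bar's top (z≈0.163) at TCP z 0.147 shows that the fingertips are really about 16 mm behind the TCP, not 17 mm ahead. I'll grasp with that offset.

```bash
python3 - <<'E'
from h import *
st=lambda s:print(s,robot.current_time_s(),robot.current_tool_pos(),robot.current_contact_force(),robot.current_finger_gap())
robot.line_to([.5873,.1875,.185],velocity=.1)
fingers.gripper_to(0.6,force=40); st("open")
print(robot.line_to([.5873,.1875,.124],velocity=.05,f_stop=6)); st("down")
fingers.gripper_to(0.0,force=40); st("grip")
im=vision.grab_frame("wrist"); cv2.imwrite("pics/w3.png",im[:,:,::-1])
E
```

```text
open 6.9833 [0.5873 0.1875 0.1849] [-0.1683  0.4391 -0.2286] 0.6024994693584242
False
down 8.35 [0.5877 0.1876 0.1245] [ 0.7086  0.1361 -0.1885] 0.6031479144778006
grip 8.7583 [0.5872 0.1876 0.1243] [-1.2954  0.9034  1.4934] 0.1756710093555352
```

View pics/w3.png

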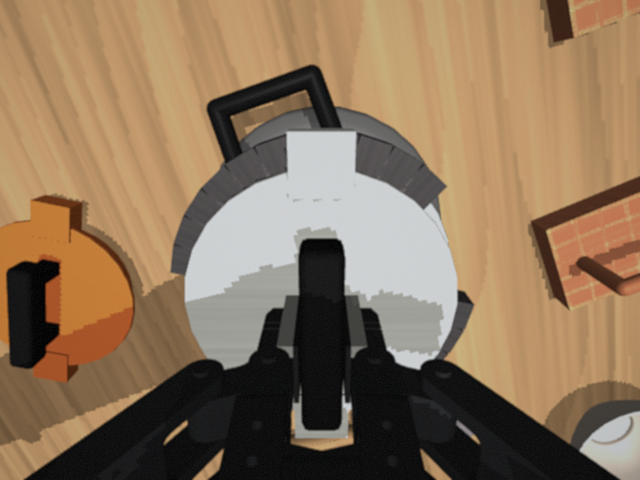

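The bar is held between the pads (gap 15 mm). Next I turn it.

```bash
python3 - <<'E'
from h import *
st=lambda s:print(s,robot.current_time_s(),robot.current_tool_pos(),robot.current_eef_rot(),robot.current_contact_force(),robot.current_torque(),robot.current_finger_gap())
for y in [65,50,35,20,2.5]:
    robot.line_to([.5873,.1875,.1245],[180,0,y],velocity=.1); st(y)
    f=np.linalg.norm(robot.current_contact_force())
    if f>30: print("stop"); break
for c in("wrist","scene"):
    im=vision.grab_frame(c); cv2.imwrite(f"pics/{c}4.png",im[:,:,::-1] if c=="wrist" else cv2.resize(im[220:370,330:490,::-1],None,fx=4,fy=4))
E
```

```text
65 9.1417 [0.5873 0.1874 0.1243] [179.9858   0.0213  65.1378] [-1.0527  0.1699 -0.5496] [-0.0491 -0.0341 -0.0322] 0.18030286875563772
50 9.55 [0.5873 0.1875 0.1243] [179.9965   0.0105  50.1961] [ 0.6448  0.0925 -0.8639] [-0.0339 -0.0466 -0.0418] 0.18136339365039655
35 9.9583 [0.5872 0.1875 0.1243] [-179.9942    0.0205   35.21  ] [-0.8262  0.3842 -1.0208] [-0.0505 -0.043  -0.0959] 0.17895472912310872
20 10.3667 [0.5871 0.1874 0.1243] [179.999    0.0273  20.2148] [-0.1516  0.5381 -1.9071] [-0.0198 -0.035   0.0233] 0.1786496088209898
2.5 10.825 [0.5869 0.1876 0.124 ] [179.9903   0.0604   2.7136] [-0.7995  0.225  -4.3149] [ 0.0048 -0.0072  0.0618] 0.17887258866646938
```

View pics/wrist4.png

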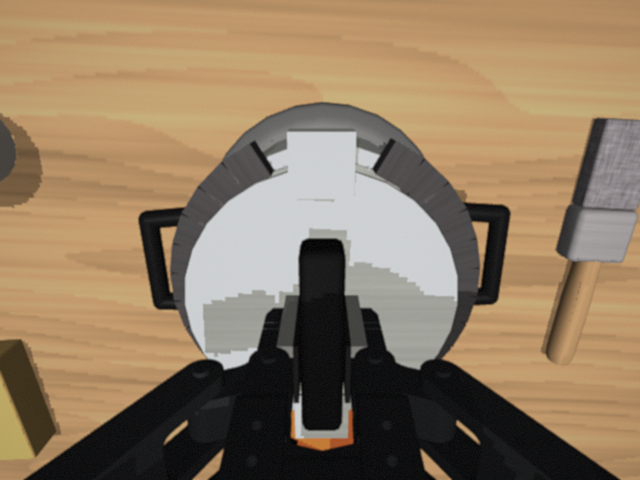

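View pics/scene4.png

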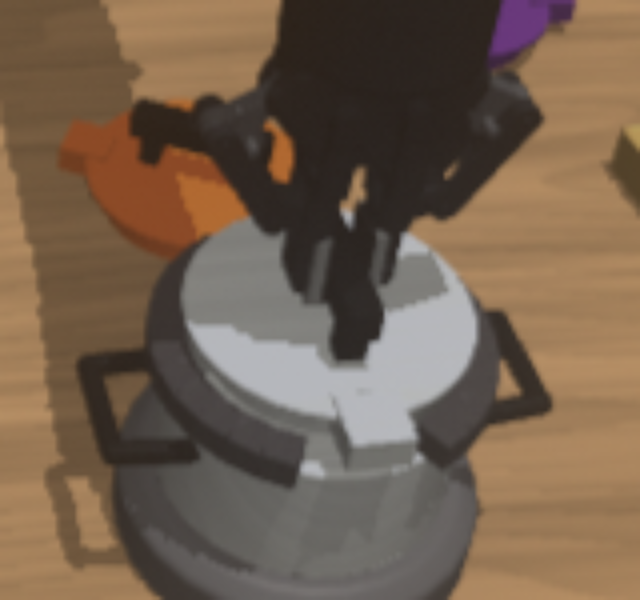

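The lug (columns 288–355) sits centred in the notch (about 271–375), and the wrist force shows that the gripper is carrying the lid's weight. I'll lower it.

```bash
python3 - <<'E'
from h import *
st=lambda s:print(s,robot.current_time_s(),robot.current_tool_pos(),robot.current_eef_rot(),robot.current_contact_force(),robot.current_torque(),robot.current_finger_gap())
print(robot.line_to([.5873,.1875,.1125],velocity=.03,f_stop=8)); st("low")
for c in("wrist","scene"):
    im=vision.grab_frame(c); cv2.imwrite(f"pics/{c}5.png",im[:,:,::-1] if c=="wrist" else cv2.resize(im[220:370,330:490,::-1],None,fx=4,fy=4))
E
```

```text
True
low 11.3083 [0.5874 0.1876 0.1142] [-179.9774   -0.0087    2.5353] [-0.0497 -0.1435  4.7454] [-0.0366  0.1233  0.0279] 0.18002919120580102
```

View pics/scene5.png

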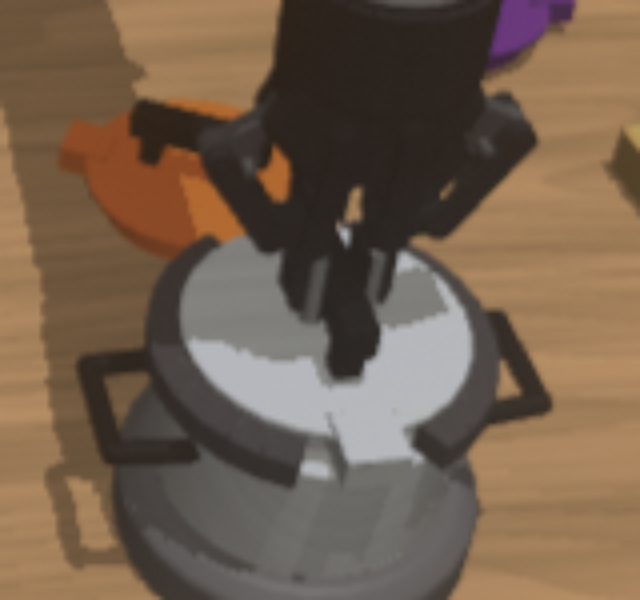

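The lid went down 10 mm and met a stop, with the lug now in the notch. I'll release it and retreat.

```bash
python3 - <<'E'
from h import *
fingers.gripper_to(0.6)
p=robot.current_tool_pos()
robot.line_to([p[0],p[1],.20],velocity=.06); robot.line_to([p[0],p[1],.27],velocity=.15); robot.pause(.3)
print(robot.current_time_s(),robot.current_contact_force())
pose=(robot.current_tool_pos(),robot.current_eef_rot());print(pose)
for c in("wrist","scene","side"):
    im=vision.grab_frame(c)
    y,x=(130,300) if c=="side" else (240,330)
    cv2.imwrite(f"pics/{c}6.png",im[:,:,::-1] if c=="wrist" else cv2.resize(im[y:y+150,x:x+160,::-1],None,fx=4,fy=4))
    if c=="wrist":
        g=cv2.cvtColor(im,cv2.COLOR_RGB2GRAY); n,l,s,cc=cv2.connectedComponentsWithStats(((g<50)*255).astype('uint8'))
        i=l[225,327]; print(s[i]); x,y,w,h=s[i][:4]
        a=onplane(c,(x+w/2,y),.153,pose);b=onplane(c,(x+w/2,y+h),.153,pose);print((a+b)/2,np.linalg.norm(a-b))
E
```

```text
14.3667 [-0.0651 -0.3274 -0.3311]
(array([0.5852, 0.1875, 0.269 ]), array([179.9552,   0.2821,   2.5084]))
[ 312  164   20  100 1973]
[0.5871 0.1871] 0.07558113308162863
```

View pics/wrist6.png

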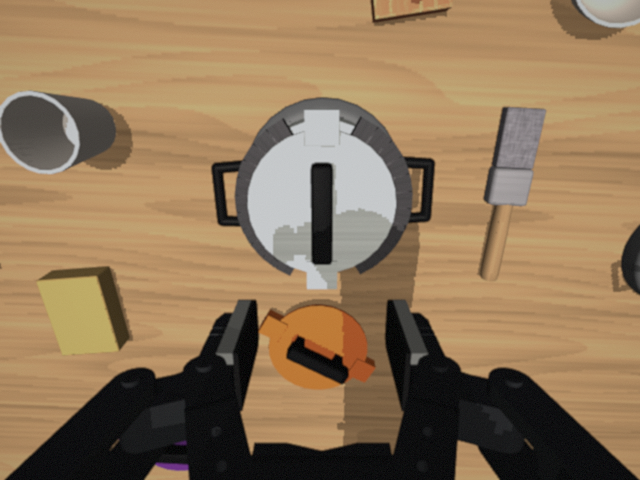

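View pics/scene6.png

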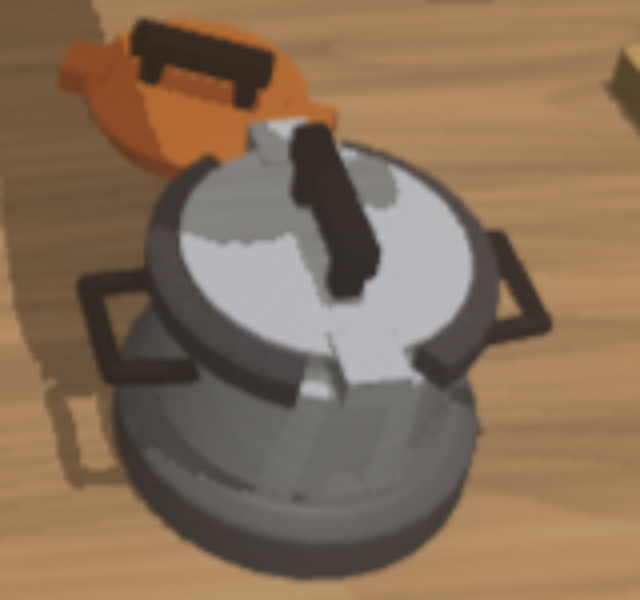

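View pics/side6.png

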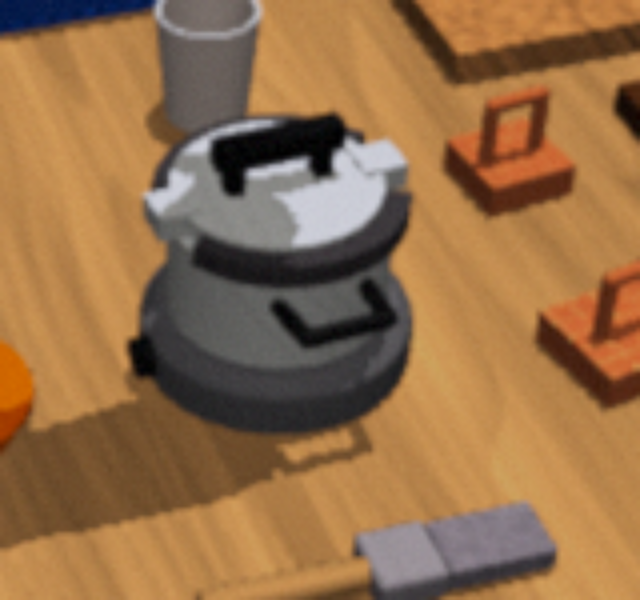

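Both lugs sit in the notches: the lid's plate is level with the collar, the grip is upright and the gripper is clear. I'll hand the job in.

```bash
python3 -c "
from h import *
workorder.close_job(); print(robot.current_time_s())"
```

```text
the job is handed in; nothing more can be done
the job is handed in; nothing more can be done
```

The large pot's lid is closed. I gripped its bar, turned it about 73° in place and lowered it 10 mm, until it met a stop, so both lugs are in the notches. Then I let go, backed off and handed the job in at about 14.5 s.

- **Last checks:** The wrist, scene and side pictures show both lugs down in the notches, the plate level with the collar and the gripper clear. The bar's apparent length fits a grip at the home height (75.6 mm measured, 76 mm true). I never touched the small pot or the orange and purple lids, but took no final picture of the small pot.
- **What disagreed:** The first grasp closed above the bar. Touching the bar's top showed the fingertips about 16 mm behind the TCP, not 17 mm ahead as stated. I corrected for that, and the second grasp held with a 15 mm gap on the 16 mm bar.

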